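# Sweep the small stationery into the desk tidy and shut its lid

### The arm

A 6-joint arm with a two-finger parallel gripper is mounted at the origin on a cart in front of the work surface, level with it; the furniture and walls round the work are solid. World frame = base frame: x ahead of the robot, y to its left, z up, the work surface at z = 0. Lengths are in m, angles in rad, forces in N, time in s.
With the tool pointing down it reaches from about 0.3 to 0.775 m from the base axis. Payload 14.6 kg.
Tool frame: the origin (TCP) lies between the finger pads; the fingertips stand ctrl.tip_extent ahead of it and the grasp point (between the pads) lies 3 mm ahead of it (ctrl.tip_extent is the distance from the TCP to the fingertips, in m); z points along the fingers, y is the line along which they close (so a half turn about z gives the same grasp; the last joint's range is limited). The gripper opens to 94 mm and grips with 3 to 60 N. Pads are 16 mm wide; open, the fingers measure 119 mm over their backs; the gripper's body (75 mm by 177 mm) begins 78 mm behind the grasp point.
Start: joints at [1.073, 0.3, 1.521, -0, 1.321, -0.067], TCP at [0.23, 0.5, 0.227] pointing down, gripper open.
Joint ranges: [-3.03, 3.03], [-0.79, 2.21], [0.23, 2.52], [-1.04, 4.18], [0, 3.07], [-2.55, 2.55]. Speed limits (rad/s): [2.22, 2.22, 2.57, 3.14, 3.14, 3.14].

### API

Orientations are given as [roll, pitch, yaw] about the fixed x, y, z axes, in that order (R = Rz(yaw) Ry(pitch) Rx(roll)).
In Python, from station import ctrl gives the robot as it stands.
- The arm moves only by the tool shift_gripper, called after "Request:" by a JSON object that holds its "method" and its "body", one argument or row to a line. Schema: {"type":"object","properties":{"plan":{"type":"array","items":{"type":"array","items":{"type":"array","items":{"type":"number"},"minItems":6,"maxItems":6},"minItems":1,"maxItems":10},"minItems":1,"maxItems":1},"finger_gap":{"type":"number"},"grip_force":{"type":"number"},"only":{"type":"string"},"quiet":{"type":"boolean"},"lines":{"type":"string"}},"required":["plan"],"additionalProperties":false}. plan is a list that holds a single list of rows (three levels of brackets), with 1 to 10 rows, each of 6 numbers: dx, dy, dz in m, then a rotation vector rx, ry, rz in rad; each row shifts and turns the commanded pose from where the row before left it, along the tool's axes as they then stand; what a row does not reach is not made up. A row lasts 1/10 s, in which the tool goes at most 0.05 m and 0.15 rad, less where a joint would pass 70% of its speed; a pose out of reach is approached as far as the arm can. finger_gap is the finger opening in m, set as the call begins (left out keeps the last). The fingers move at their own pace and stop on an object; grip_force is the grip in N (left out, the last holds). Time passes only in rows, so rows that do not move let the fingers close. The tool returns the time, the measured TCP pose, the force, the opening and the grip force at its end. only (a regular expression) keeps the lines of the reply that match it, lines (a string "A,B") keeps lines A to B, and quiet returns only ok. Input that does not fit is refused with a message, and nothing moves.
- ctrl.get_obs(): the state, without advancing time (a new reading comes with each control period).
- ctrl.camera(name): name is "scene" or "top"; returns a dict with "pixels" (480x640x3 uint8, blue, green, red), "fx", "fy", "cx", "cy" (pixels), "k1" (the pictures are not rectified: a ray, as slopes to the right and down, at radius r is drawn at 1 + k1 r^2 times it, then the intrinsics apply), "extrinsics" (4x4, takes a point from camera to world coordinates). Camera axes: x right, y up, looking along -z (the intrinsics and any distortion apply to the point x, -y, -z); pixel columns grow to the right and rows downward; lengths in m; the calibration is good to about 2 mm. A picture is of the moment at which its call begins. There is no depth.
- ctrl.hand_in(): hands the job in; it is judged then, once.
The state is a dict: "time_s": time; "qpos": joint angles; "joint_vel": joint speeds; "tau": joint torques, N m; "ee_pos": TCP position; "eef_rot": TCP orientation; "force": force on the tool from outside, world axes, zero at the start; "moment": the same for the moment, N m; "grip_width": finger opening in m; "grip_force": force on a finger pad.
Only numpy, scipy, OpenCV 4.12 (cv2) and the standard library are available. Lean on these libraries where they do the work, as an engineer would, in place of code of your own. Each camera call takes 0.05 s, during which the arm holds its last target. There are 200 camera calls.

### The job

Clear the desk by sweeping the eraser and the two binder clips over the low lip into the open-fronted desk tidy with the fingertips - push them along the desk, do not pinch or lift them. Then push the tidy's upright lid over so that it swings fully shut on all three. Leave everything else on the desk where it stands.

Things in the scene. Friction and masses are not known exactly. Their poses are not given: they have to be found in the camera images.
- desk_tidy: grey plastic tidy fixed to the desk, 130x130 mm; 3 mm walls, 44 mm high, at both sides and the back. Origin: centre of its underside. The mouth (124 mm clear, no wall) looks along its own -x at x = -65 mm; there the slippery 2 mm thick floor slopes down to the desk, ending at x = -86 mm. Back wall at x = +65 mm. Open on top while the lid is up
- tidy_lid (a joint): lid angle, rad: 0 shut (front flap 38 mm deep covers the mouth), 1.57 upright; starts leaning back at 1.76 to 1.91, resting by its weight. Hinge along the tidy's y at x = +66 mm, z = 45 mm. Plate 130 mm wide, 134 mm long, top 180 mm above the desk, flap then pointing to the mouth. Under 2 N on its back, high up, towards the mouth moves it; below 1.4 it falls shut, damped, in about 3 s
- lid_edge (a point): outer edge of the lid, in the middle, at the front flap: 132.5 mm from the hinge; the highest point of the lid when it stands open
- eraser: eraser in a sleeve, 21x42x13 mm, long along its y, 20 g; lies flat, slides under a light push; origin centre of its underside
- clip_a: one of two alike black binder clips with wire handles, 14 g; its solid body is 20x32 mm (x, y) and 18 mm high; wires reach 34 mm high and 23 mm to either side along x but give no resistance; origin centre of its underside
- clip_b: the other binder clip, the same in every way
- clip_pot: to be left alone: clear grey pot of paper clips, 58 mm across, 40 mm high; origin centre of its underside
- glue_stick: to be left alone: glue stick standing on end, 27 mm across, 94 mm high, topples easily; origin centre of its underside
- stapler: to be left alone: desk stapler, 137x34x46 mm, long along its x; origin centre of its underside
- tape_roll: to be left alone: roll of parcel tape lying flat, 92 mm across, 48 mm high; origin centre of its underside
- mug: to be left alone: mug, 81 mm across, 101 mm high, handle at its -y side; origin at its underside (the bowl's axis is 16 mm to its +y)
- calculator: to be left alone: pocket calculator, 125x78x14 mm, long along its x; origin centre of its underside

How it is judged:
By the outcome, as a careful person would: the job done as asked, in the order asked, and still so for the second after the job is handed in, with the robot touching nothing.
It also fails if it takes over 67 s, if anything falls off the work surface, if the arm or the gripper's body presses on something with over 40 N, if the wrist force passes 120 N, or if a joint passes its speed limit or range.

## Working session

There is one attempt and no reset: what is moved stays moved. The work goes in short steps, Python scripts to look and compute and a tool call to move; the robot and the scene stay as the last step left them, time stands still between calls to the robot, and variables do not carry over. Pictures are saved under pics/ and viewed, at most 10 in all, crops included, and the job is handed in when it is done.

```bash
ls; mkdir -p pics; python3 - <<'E'
from station import ctrl
import cv2
o=ctrl.get_obs();print({k:o[k] for k in('time_s','qpos','ee_pos','eef_rot','grip_width','force')},ctrl.tip_extent)
for n in('scene','top'):
    c=ctrl.camera(n);cv2.imwrite(f'pics/{n}0.png',c['pixels']);print(n,{k:c[k] for k in c if k!='pixels'})
E
```

```text
pics
station.py
{'time_s': 0.0, 'qpos': array([ 1.07339286e+00,  3.00464853e-01,  1.52155533e+00,  1.52664787e-05,
        1.32068805e+00, -6.65621866e-02]), 'ee_pos': array([0.22957261, 0.49954956, 0.22690063]), 'eef_rot': array([-3.14048053e+00, -8.89547635e-05,  2.71074754e+00]), 'grip_width': 0.09417291374348354, 'force': array([ 0.33169221,  0.20299352, -0.3736556 ])} 0.022
scene {'fx': 495.7209358746088, 'fy': 495.7209358746088, 'cx': 325.70828964731555, 'cy': 245.46675045545547, 'k1': -0.035826291499804576, 'extrinsics': array([[ 0.91493892,  0.17735817, -0.36253393,  0.11549095],
       [-0.40305732,  0.4477724 , -0.79815079, -0.89226294],
       [ 0.02077412,  0.87638117,  0.4811699 ,  0.62868361],
       [ 0.        ,  0.        ,  0.        ,  1.        ]])}
top {'fx': 457.8024019705884, 'fy': 457.8024019705884, 'cx': 320.79381070045866, 'cy': 239.73955108988315, 'k1': -0.09288621291011499, 'extrinsics': array([[ 0.12602668,  0.97008824, -0.20747549,  0.35362457],
       [-0.99202599,  0.12351574, -0.02506594,  0.02382856],
       [ 0.00131031,  0.20898006,  0.97791902,  1.09191057],
       [ 0.        ,  0.        ,  0.        ,  1.        ]])}
```

View pics/scene0.png

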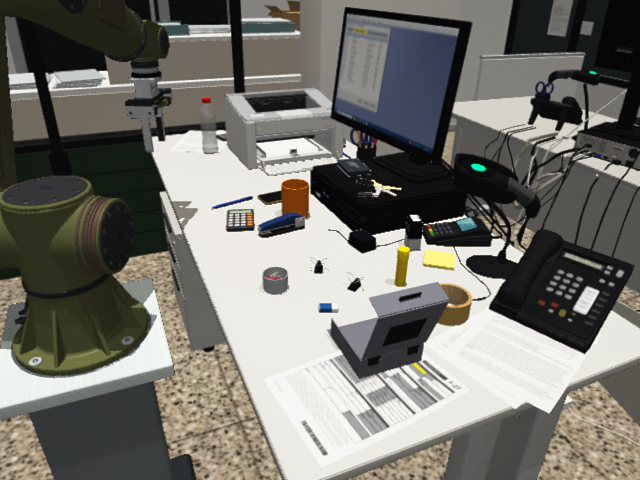

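View pics/top0.png

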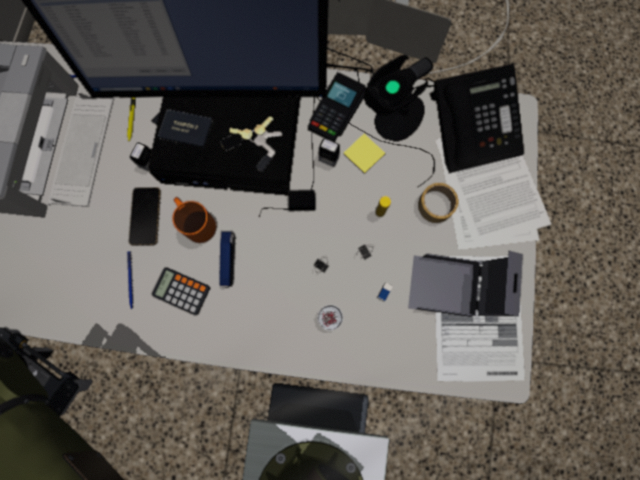

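```bash
cat > h.py <<'E'
import numpy as np,cv2
from station import ctrl
def K(c): return np.array([[c['fx'],0,c['cx']],[0,c['fy'],c['cy']],[0,0,1]]),np.array([c['k1'],0,0,0.])
F=np.diag([1,-1,-1.])
def ray(c,uv):
    k,d=K(c);s=cv2.undistortPointsIter(np.array([[uv]],float),k,d,None,None,(3,50,1e-9))[0,0]
    E=c['extrinsics'];return E[:3,3],E[:3,:3]@np.array([s[0],-s[1],-1])
def onz(c,uv,z):
    o,r=ray(c,uv);return (o+r*(z-o[2])/r[2])[:2].round(4)
def proj(c,P):
    k,d=K(c);E=c['extrinsics'];R=F@E[:3,:3].T
    return cv2.projectPoints(np.array(P,float).reshape(-1,1,3),cv2.Rodrigues(R)[0],-R@E[:3,3],k,d)[0][:,0]
def tri(cs,uvs):
    A=np.zeros((3,3));b=np.zeros(3)
    for c,u in zip(cs,uvs):
        o,r=ray(c,u);r=r/np.linalg.norm(r);M=np.eye(3)-np.outer(r,r);A+=M;b+=M@o
    return np.linalg.solve(A,b).round(4)
E
python3 - <<'E'
from h import *
a=cv2.imread('pics/scene0.png')[220:400,240:480];b=cv2.imread('pics/top0.png')[180:345,310:530]
cv2.imwrite('pics/sc.png',cv2.resize(a,None,fx=3.3,fy=3.3,interpolation=2));cv2.imwrite('pics/tc.png',cv2.resize(b,None,fx=3.6,fy=3.6,interpolation=2))
E
```

```text
(no output)
```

View pics/sc.png

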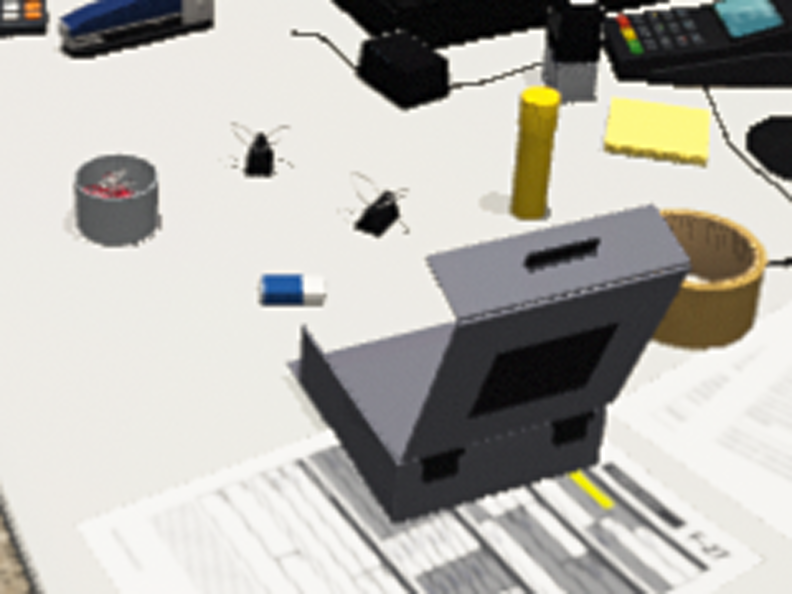

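View pics/tc.png

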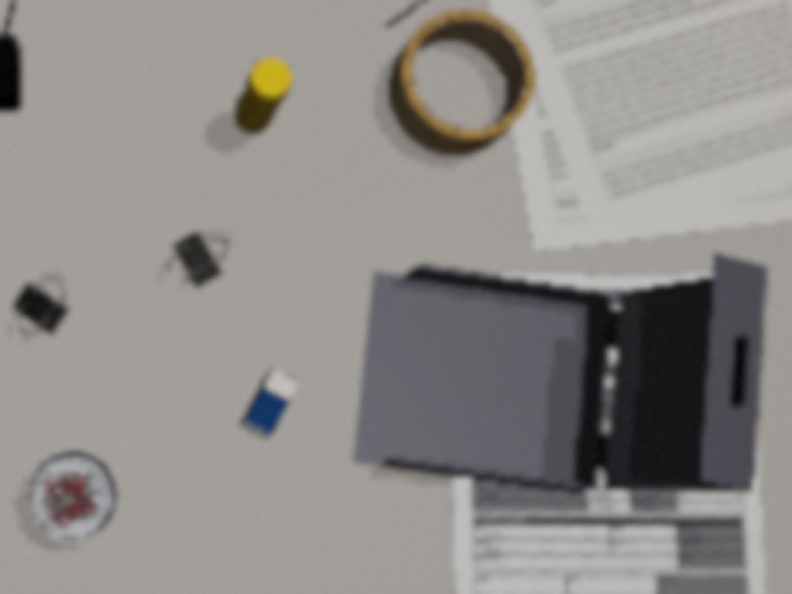

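```bash
python3 - <<'E'
from h import *
T=ctrl.camera('top');S=ctrl.camera('scene')
t=lambda x,y:(310+(x+.5)/3.6-.5,180+(y+.5)/3.6-.5)
s=lambda x,y:(240+(x+.5)/3.3-.5,220+(y+.5)/3.3-.5)
for n,a,b in [('eraser mid',t(270,402),s(292,284)),('clip near',t(198,258),s(378,212)),('clip far',t(41,307),s(258,155)),('glue top',t(271,77),s(541,97)),('pot rim',t(72,495),s(116,176)),('tape',t(467,75),s(712,250)),('lidcornerR',t(750,487),s(455,322)),('lidcornerL',t(765,268),s(690,270)),('lip L',t(375,272),s(452,320)),('lip R',t(355,460),s(288,365))]:
    print(n,tri([T,S],[a,b]))
print('lip top z0',onz(T,t(375,272),0),onz(T,t(355,460),0),'back base',onz(S,s(395,520),0),onz(S,s(598,465),0))
for n,z,ps in [('eraser',.013,[(277,368),(299,380),(262,437),(240,425)]),('near',.018,[(174,243),(197,232),(221,272),(199,287)]),('far',.018,[(35,282),(68,310),(51,333),(14,309)])]:
    P=np.array([onz(T,t(*p),z) for p in ps]);print(n,P.tolist(),P.mean(0))
print('glue',onz(T,t(271,77),.094),'pot',onz(T,t(72,495),.04),'tape',onz(T,t(467,75),.048))
E
```

```text
eraser mid [ 0.4781 -0.1138  0.012 ]
clip near [ 0.5684 -0.0567  0.0102]
clip far [0.5216 0.0434 0.0105]
glue top [ 0.6734 -0.0841  0.0937]
pot rim [0.4011 0.0081 0.0408]
tape [ 0.7132 -0.2226  0.0447]
lidcornerR [ 0.444  -0.3691  0.1698]
lidcornerL [ 0.5723 -0.3738  0.1678]
lip L [ 0.5694 -0.1747  0.0013]
lip R [ 4.483e-01 -1.751e-01  4.000e-04]
lip top z0 [ 0.5757 -0.1774] [ 0.4483 -0.1752] back base [ 0.4482 -0.3182] [ 0.5745 -0.3236]
eraser [[0.5009, -0.1161], [0.4948, -0.1313], [0.4547, -0.1108], [0.4607, -0.0957]] [ 0.477775 -0.113475]
near [[0.5747, -0.0392], [0.5841, -0.0535], [0.5592, -0.0722], [0.5474, -0.0588]] [ 0.56635  -0.055925]
far [[0.537, 0.0491], [0.5212, 0.0252], [0.5047, 0.0344], [0.5174, 0.0606]] [0.520075 0.042325]
glue [ 0.6732 -0.084 ] pot [0.4008 0.0082] tape [ 0.7063 -0.2188]
```

The desk is clear of obstacles on the sweep lanes. The tidy's mouth faces world +y, with its centre near (0.511, -0.259). The eraser is at (0.478, -0.113), the near clip at (0.567, -0.056) and the far clip at (0.520, 0.042). I'll turn the tool square to the mouth and move behind the eraser.

Request:
{"method": "shift_gripper", "body": {
  "plan": [
    [[0, 0, 0, 0, 0, 0.1425], [0, 0, 0, 0, 0, 0.1425], [0, 0, 0, 0, 0, 0.1425], [0, 0, 0, 0, 0, 0.1425], [0, 0, 0, 0, 0, 0.1425], [0, 0, 0, 0, 0, 0.1425], [0, 0, 0, 0, 0, 0.1425], [0, 0, 0, 0, 0, 0.1425]]
  ],
  "finger_gap": 0.012
}}

```text
time_s: 1.0
ee_pos: [0.2296, 0.4997, 0.2272]
eef_rot: [-3.141, 0.0, 1.565]
force: [-0.1, -0.2, 0.1]
grip_width: 0.0337
grip_force: 0.0
```

Request:
{"method": "shift_gripper", "body": {
  "plan": [
    [[-0.036, 0.016, 0, 0, 0, 0], [-0.036, 0.016, 0, 0, 0, 0], [-0.036, 0.016, 0, 0, 0, 0], [-0.036, 0.016, 0, 0, 0, 0], [-0.036, 0.016, 0, 0, 0, 0], [-0.036, 0.016, 0, 0, 0, 0], [-0.036, 0.016, 0, 0, 0, 0], [-0.036, 0.016, 0, 0, 0, 0]]
  ]
}}

```text
time_s: 1.8
ee_pos: [0.358, 0.2102, 0.2275]
eef_rot: [3.141, -0.0, 1.571]
force: [1.4, -0.0, -0.2]
grip_width: 0.0121
grip_force: 0.0
```

Request:
{"method": "shift_gripper", "body": {
  "plan": [
    [[-0.036, 0.016, 0, 0, 0, 0], [-0.036, 0.016, 0, 0, 0, 0], [-0.036, 0.016, 0, 0, 0, 0], [-0.036, 0.016, 0, 0, 0, 0], [-0.036, 0.016, 0, 0, 0, 0], [-0.036, 0.016, 0, 0, 0, 0], [-0.036, 0.016, 0, 0, 0, 0], [-0.036, 0.016, 0, 0, 0, 0], [0, 0, 0, 0, 0, 0]]
  ]
}}

```text
time_s: 2.7
ee_pos: [0.4865, -0.0795, 0.2269]
eef_rot: [-3.141, 0.0, 1.567]
force: [-0.0, 0.7, 0.3]
grip_width: 0.012
grip_force: 0.0
```

Request:
{"method": "shift_gripper", "body": {
  "plan": [
    [[0.006, -0.008, 0.03, 0, 0, 0], [0, 0, 0.03, 0, 0, 0], [0, 0, 0.03, 0, 0, 0], [0, 0, 0.03, 0, 0, 0], [0, 0, 0.03, 0, 0, 0], [0, 0, 0.02, 0, 0, 0], [0, 0, 0.016, 0, 0, 0], [0, 0, 0.01, 0, 0, 0], [0, 0, 0.003, 0, 0, 0], [0, 0, 0, 0, 0, 0]]
  ]
}}

```text
time_s: 3.7
ee_pos: [0.4777, -0.0701, 0.0286]
eef_rot: [-3.142, -0.0, 1.571]
force: [0.2, 0.5, -0.3]
grip_width: 0.0122
grip_force: 0.0
```

Request:
{"method": "shift_gripper", "body": {
  "plan": [
    [[-0.01, 0, 0, 0, 0, 0], [-0.01, 0, 0, 0, 0, 0], [-0.01, 0, 0, 0, 0, 0], [-0.01, 0, 0, 0, 0, 0], [-0.01, 0, 0, 0, 0, 0], [-0.01, 0, 0, 0, 0, 0], [-0.01, 0.001, 0, 0, 0, 0], [-0.01, 0.001, 0, 0, 0, 0]]
  ]
}}

```text
time_s: 4.5
ee_pos: [0.4797, -0.1512, 0.0284]
eef_rot: [-3.142, -0.0, 1.571]
force: [0.2, 0.9, -0.5]
grip_width: 0.012
grip_force: 0.0
```

```bash
python3 - <<'E'
from h import *
c=ctrl.camera('top');cv2.imwrite('pics/t1.png',cv2.resize(c['pixels'][180:345,310:530],None,fx=3.6,fy=3.6,interpolation=2))
E
```

```text
(no output)
```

View pics/t1.png

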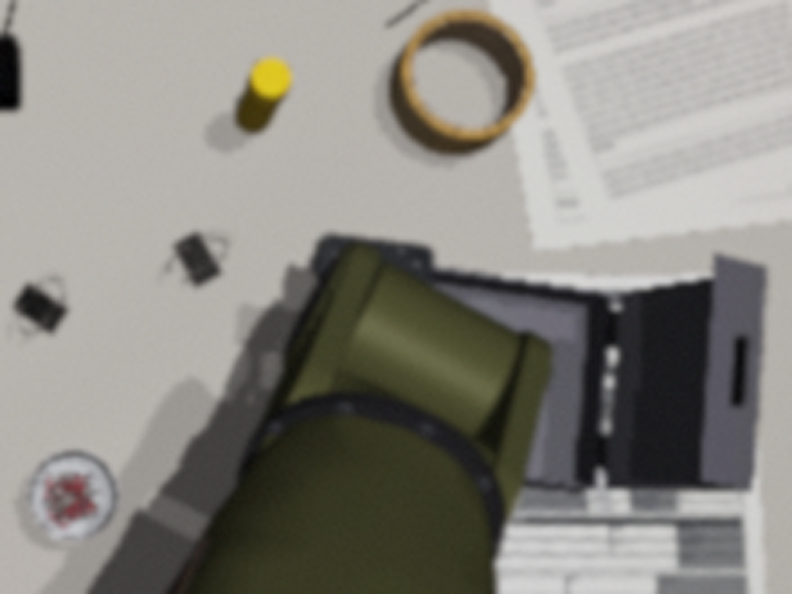

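Clips and the rest have not moved; the eraser is hidden under the wrist. I'll continue the push into the tidy, then lift out and look.

Request:
{"method": "shift_gripper", "body": {
  "plan": [
    [[-0.01, 0.001, 0, 0, 0, 0], [-0.01, 0.001, 0, 0, 0, 0], [-0.01, 0.001, 0, 0, 0, 0], [-0.01, 0.001, 0, 0, 0, 0], [-0.01, 0, 0, 0, 0, 0], [-0.01, 0, 0, 0, 0, 0], [-0.01, 0, 0, 0, 0, 0], [-0.01, 0, 0, 0, 0, 0], [-0.01, 0, 0, 0, 0, 0], [-0.01, 0, 0, 0, 0, 0]]
  ]
}}

```text
time_s: 5.55
ee_pos: [0.4837, -0.2511, 0.0284]
eef_rot: [-3.142, 0.0, 1.571]
force: [0.1, 0.1, -0.9]
grip_width: 0.0123
grip_force: 0.0
```

Request:
{"method": "shift_gripper", "body": {
  "plan": [
    [[0.01, 0, 0, 0, 0, 0], [0.02, 0, -0.02, 0, 0, 0], [0.03, 0, -0.03, 0, 0, 0], [0.04, 0.01, -0.03, 0, 0, 0], [0.04, 0.014, 0, 0, 0, 0], [0.04, 0.014, 0, 0, 0, 0], [0.04, 0.014, 0, 0, 0, 0], [0, 0.014, 0, 0, 0, 0], [0, 0.014, 0, 0, 0, 0], [0, 0, 0, 0, 0, 0]]
  ]
}}

```text
time_s: 6.55
ee_pos: [0.5641, -0.0301, 0.1077]
eef_rot: [3.141, -0.0, 1.572]
force: [-0.4, 0.2, -0.0]
grip_width: 0.0118
grip_force: 0.0
```

```bash
python3 - <<'E'
from h import *
c=ctrl.camera('top');a=cv2.resize(c['pixels'][180:345,310:530],None,fx=1.8,fy=1.8,interpolation=2)
c=ctrl.camera('scene');b=cv2.resize(c['pixels'][220:400,240:480],None,fx=1.65,fy=1.65,interpolation=2)
cv2.imwrite('pics/t2.png',np.hstack([a,b]))
E
```

```text
(no output)
```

View pics/t2.png

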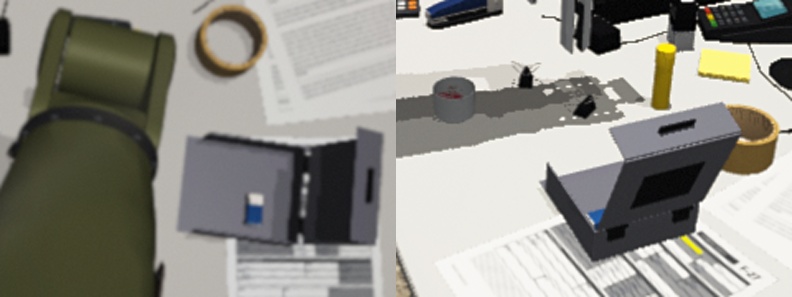

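The eraser lies well inside the tidy, at (255,208) in the left panel. Next is the near clip, pushed along a 10° slanted line into the tidy.

Request:
{"method": "shift_gripper", "body": {
  "plan": [
    [[0.01, 0.009, 0, 0, 0, 0.1], [0, 0, 0, 0, 0, 0.07], [0, 0, 0.02, 0, 0, 0], [0, 0, 0.02, 0, 0, 0], [0, 0, 0.02, 0, 0, 0], [0, 0, 0.012, 0, 0, 0], [0, 0, 0.006, 0, 0, 0], [0, 0, 0, 0, 0, 0]]
  ]
}}

```text
time_s: 7.45
ee_pos: [0.5721, -0.0211, 0.0296]
eef_rot: [-3.141, 0.0, 1.401]
force: [0.0, 0.0, 0.4]
grip_width: 0.0123
grip_force: 0.0
```

Request:
{"method": "shift_gripper", "body": {
  "plan": [
    [[-0.01, 0, 0, 0, 0, 0], [-0.01, 0, 0, 0, 0, 0], [-0.01, 0, 0, 0, 0, 0], [-0.01, 0, 0, 0, 0, 0], [-0.01, 0, 0, 0, 0, 0], [-0.01, 0, 0, 0, 0, 0], [-0.01, 0, 0, 0, 0, 0], [-0.01, 0, 0, 0, 0, 0], [-0.01, 0, 0, 0, 0, 0], [-0.01, 0, 0, 0, 0, 0]]
  ]
}}

```text
time_s: 8.45
ee_pos: [0.5555, -0.1204, 0.0299]
eef_rot: [3.142, -0.0, 1.401]
force: [0.1, 1.3, 2.2]
grip_width: 0.0122
grip_force: 1.1
```

```bash
python3 - <<'E'
from h import *
c=ctrl.camera('top');a=cv2.resize(c['pixels'][180:345,310:530],None,fx=1.8,fy=1.8,interpolation=2)
c=ctrl.camera('scene');b=cv2.resize(c['pixels'][220:400,240:480],None,fx=1.65,fy=1.65,interpolation=2)
cv2.imwrite('pics/t3.png',np.hstack([a,b]))
E
```

```text
(no output)
```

View pics/t3.png

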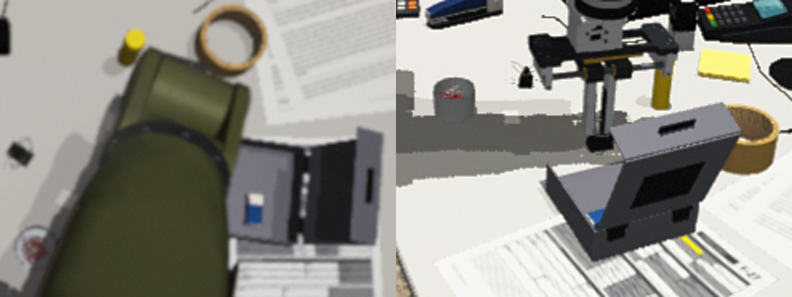

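The clip rides squarely ahead of the fingers at (603,143) in the right panel, and the glue stick is still standing. I'll finish this push and move behind the far clip.

Request:
{"method": "shift_gripper", "body": {
  "plan": [
    [[-0.01, 0, 0, 0, 0, 0], [-0.01, 0, 0, 0, 0, 0], [-0.01, 0, 0, 0, 0, 0], [-0.01, 0, 0, 0, 0, 0], [-0.01, 0, 0, 0, 0, 0], [-0.01, 0, 0, 0, 0, 0], [-0.01, 0, 0, 0, 0, 0], [-0.01, 0, 0, 0, 0, 0], [-0.01, 0, 0, 0, 0, 0], [-0.01, 0, 0, 0, 0, 0]]
  ]
}}

```text
time_s: 9.55
ee_pos: [0.5385, -0.219, 0.0299]
eef_rot: [-3.142, -0.0, 1.401]
force: [0.2, 0.9, 0.4]
grip_width: 0.0119
grip_force: 0.1
```

Request:
{"method": "shift_gripper", "body": {
  "plan": [
    [[-0.01, 0, 0, 0, 0, 0], [-0.008, 0, 0, 0, 0, 0], [0.01, 0, 0, 0, 0, 0], [0.02, 0, -0.02, 0, 0, 0], [0.03, 0, -0.04, 0, 0, 0], [0.03, 0, -0.04, 0, 0, -0.1], [0.03, 0, 0, 0, 0, -0.07]]
  ]
}}

```text
time_s: 10.25
ee_pos: [0.5552, -0.116, 0.1352]
eef_rot: [3.134, 0.002, 1.575]
force: [0.3, -0.3, -0.1]
grip_width: 0.0119
grip_force: 0.0
```

Request:
{"method": "shift_gripper", "body": {
  "plan": [
    [[0.035, -0.004, 0, 0, 0, 0], [0.035, -0.004, 0, 0, 0, 0], [0.035, -0.004, 0, 0, 0, 0], [0.035, -0.004, 0, 0, 0, 0], [0.035, -0.004, 0, 0, 0, 0], [0.03, -0.004, 0, 0, 0, 0], [0, 0, 0, 0, 0, 0]]
  ]
}}

```text
time_s: 10.95
ee_pos: [0.5281, 0.0911, 0.1299]
eef_rot: [-3.141, -0.0, 1.575]
force: [-0.2, -0.3, -0.0]
grip_width: 0.012
grip_force: 0.0
```

```bash
python3 - <<'E'
from h import *
c=ctrl.camera('top');a=cv2.resize(c['pixels'][180:345,310:530],None,fx=1.8,fy=1.8,interpolation=2)
c=ctrl.camera('scene');b=cv2.resize(c['pixels'][220:400,240:480],None,fx=1.65,fy=1.65,interpolation=2)
cv2.imwrite('pics/t4.png',np.hstack([a,b]))
E
```

```text
(no output)
```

View pics/t4.png

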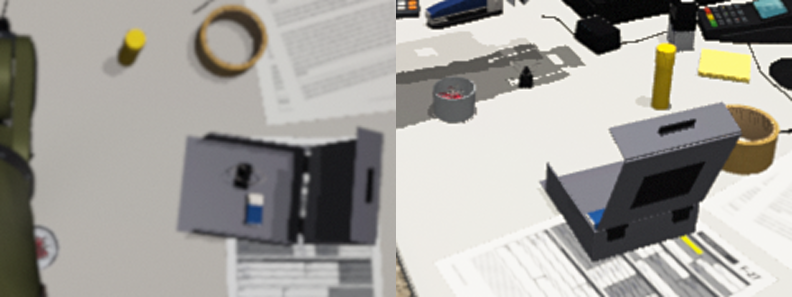

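Both the eraser and the near clip are inside, the clip at (243,176) in the left panel. Now the far clip, on a slight slant to the free side.

Request:
{"method": "shift_gripper", "body": {
  "plan": [
    [[-0.009, -0.003, 0, 0, 0, 0.07], [0, 0, 0.02, 0, 0, 0.066], [0, 0, 0.03, 0, 0, 0], [0, 0, 0.025, 0, 0, 0], [0, 0, 0.015, 0, 0, 0], [0, 0, 0.008, 0, 0, 0], [0, 0, 0.003, 0, 0, 0], [0, 0, 0, 0, 0, 0]]
  ]
}}

```text
time_s: 11.85
ee_pos: [0.5261, 0.0784, 0.0291]
eef_rot: [3.141, -0.0, 1.434]
force: [-0.6, -0.2, 0.6]
grip_width: 0.0123
grip_force: 0.0
```

Request:
{"method": "shift_gripper", "body": {
  "plan": [
    [[-0.01, 0, 0, 0, 0, 0], [-0.01, 0, 0, 0, 0, 0], [-0.01, 0, 0, 0, 0, 0], [-0.01, 0, 0, 0, 0, 0], [-0.01, 0, 0, 0, 0, 0], [-0.01, 0, 0, 0, 0, 0], [-0.01, 0, 0, 0, 0, 0], [-0.01, 0, 0, 0, 0, 0], [-0.01, 0, 0, 0, 0, 0], [-0.01, 0, 0, 0, 0, 0]]
  ]
}}

```text
time_s: 12.85
ee_pos: [0.5122, -0.0212, 0.0288]
eef_rot: [-3.142, 0.0, 1.435]
force: [0.6, 1.0, -0.5]
grip_width: 0.0119
grip_force: 0.1
```

Request:
{"method": "shift_gripper", "body": {
  "plan": [
    [[-0.01, 0, 0, 0, 0, 0], [-0.01, 0, 0, 0, 0, 0], [-0.01, 0, 0, 0, 0, 0], [-0.01, 0, 0, 0, 0, 0], [-0.01, 0, 0, 0, 0, 0], [-0.01, 0, 0, 0, 0, 0]]
  ]
}}

```text
time_s: 13.45
ee_pos: [0.5041, -0.0806, 0.0289]
eef_rot: [3.142, 0.0, 1.435]
force: [-0.1, 0.4, 0.2]
grip_width: 0.012
grip_force: 0.1
```

```bash
python3 - <<'E'
from h import *
c=ctrl.camera('top');a=cv2.resize(c['pixels'][180:345,310:530],None,fx=1.8,fy=1.8,interpolation=2)
c=ctrl.camera('scene');b=cv2.resize(c['pixels'][220:400,240:480],None,fx=1.65,fy=1.65,interpolation=2)
cv2.imwrite('pics/t5.png',np.hstack([a,b]))
E
```

```text
(no output)
```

View pics/t5.png

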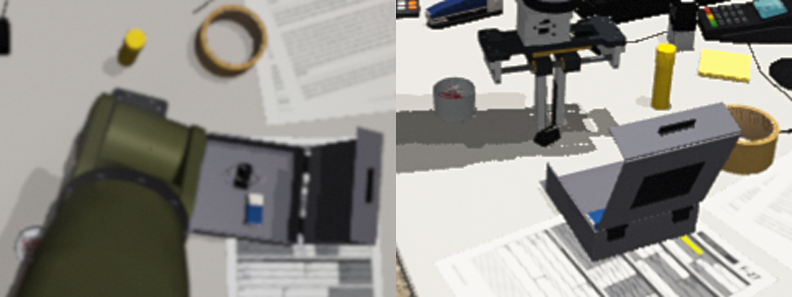

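The far clip is ahead of the fingers at (547,137). I'll finish the push, lift clear, and check numerically for dark blobs on the tidy floor.

Request:
{"method": "shift_gripper", "body": {
  "plan": [
    [[-0.01, 0, 0, 0, 0, 0], [-0.01, 0, 0, 0, 0, 0], [-0.01, 0, 0, 0, 0, 0], [-0.01, 0, 0, 0, 0, 0], [-0.01, 0, 0, 0, 0, 0], [-0.01, 0, 0, 0, 0, 0], [-0.01, 0, 0, 0, 0, 0], [-0.01, 0, 0, 0, 0, 0]]
  ]
}}

```text
time_s: 14.35
ee_pos: [0.4932, -0.1599, 0.0289]
eef_rot: [-3.142, -0.0, 1.435]
force: [-0.2, 0.3, -0.1]
grip_width: 0.012
grip_force: 0.1
```

Request:
{"method": "shift_gripper", "body": {
  "plan": [
    [[-0.01, 0, 0, 0, 0, 0], [-0.01, 0, 0, 0, 0, 0], [-0.01, 0, 0, 0, 0, 0], [-0.01, 0, 0, 0, 0, 0], [-0.01, 0, 0, 0, 0, 0], [-0.01, 0, 0, 0, 0, 0], [-0.005, 0, 0, 0, 0, 0]]
  ]
}}

```text
time_s: 15.05
ee_pos: [0.4844, -0.2244, 0.0289]
eef_rot: [3.142, 0.0, 1.434]
force: [0.3, 0.3, 0.1]
grip_width: 0.0117
grip_force: 0.1
```

Request:
{"method": "shift_gripper", "body": {
  "plan": [
    [[0.01, 0, 0, 0, 0, 0], [0.02, 0, -0.02, 0, 0, 0], [0.03, 0, -0.04, 0, 0, -0.06], [0.03, 0, -0.04, 0, 0, -0.075], [0.04, 0, -0.04, 0, 0, 0], [0.04, 0, -0.04, 0, 0, 0], [0.04, 0, -0.03, 0, 0, 0], [0.04, 0, 0, 0, 0, 0], [0, 0, 0, 0, 0, 0]]
  ],
  "finger_gap": 0
}}

```text
time_s: 15.95
ee_pos: [0.4948, 0.021, 0.2304]
eef_rot: [3.14, -0.001, 1.574]
force: [-0.2, 1.0, -0.5]
grip_width: 0.0005
grip_force: 0.0
```

```bash
python3 - <<'E'
from h import *
T=ctrl.camera('top');S=ctrl.camera('scene')
cv2.imwrite('pics/top6.png',T['pixels']);cv2.imwrite('pics/scene6.png',S['pixels'])
hsv=cv2.cvtColor(T['pixels'],cv2.COLOR_BGR2HSV)
roi=np.zeros(hsv.shape[:2],np.uint8)
roi[180:345,310:474]=1
for n,m in(('dark',hsv[...,2]<60),('blue',(hsv[...,0]>100)&(hsv[...,0]<130)&(hsv[...,1]>120)),('white',hsv[...,2]>150)):
    k,l,st,ce=cv2.connectedComponentsWithStats((m&(roi>0)).astype(np.uint8))
    for i in range(1,k):
        if 8<st[i,4]<800: print(n,st[i].tolist(),ce[i].round(1),onz(T,ce[i],.015))
E
```

```text
dark [433, 187, 9, 4, 15] [437.8 188.5] [ 0.7478 -0.2205]
dark [443, 190, 12, 18, 64] [449.9 196.6] [ 0.7309 -0.2521]
dark [419, 202, 13, 18, 42] [423.6 211.8] [ 0.6835 -0.1897]
dark [424, 255, 50, 60, 254] [459.8 276.6] [ 0.5348 -0.2891]
dark [440, 271, 10, 14, 98] [444.7 277.6] [ 0.5278 -0.2531]
dark [312, 272, 30, 13, 148] [325.  278.5] [0.4904 0.0298]
dark [431, 296, 11, 14, 101] [436.6 302.3] [ 0.4671 -0.2381]
blue [447, 294, 9, 10, 71] [450.7 298.5] [ 0.48   -0.2709]
white [310, 180, 3, 8, 14] [310.5 182.7] [0.7221 0.0949]
white [310, 265, 42, 10, 156] [330.3 269.9] [0.5123 0.0199]
white [354, 266, 5, 16, 46] [356.1 273.8] [ 0.5109 -0.042 ]
white [448, 287, 8, 7, 45] [451.8 290.2] [ 0.5    -0.2722]
white [468, 317, 6, 6, 11] [471.6 320.6] [ 0.4341 -0.3246]
white [453, 322, 12, 1, 12] [458.5 322. ] [ 0.4273 -0.2936]
```

All three are inside: the clips at (0.528, -0.253) and (0.467, -0.238), the eraser at (0.48, -0.271), and the mouth is at y≈-0.194. Next I fly over the lid and come down behind it with the fingers closed.

Request:
{"method": "shift_gripper", "body": {
  "plan": [
    [[0, 0.005, -0.02, 0, 0, 0], [-0.02, 0.005, -0.02, 0, 0, 0], [-0.04, 0.005, 0, 0, 0, 0], [-0.04, 0, 0, 0, 0, 0], [-0.04, 0, 0, 0, 0, 0], [-0.04, 0, 0, 0, 0, 0], [-0.04, 0, 0, 0, 0, 0], [-0.04, 0, 0, 0, 0, 0]]
  ]
}}

```text
time_s: 16.85
ee_pos: [0.509, -0.2459, 0.269]
eef_rot: [-3.141, -0.0, 1.568]
force: [-0.1, -0.3, -0.0]
grip_width: 0.0007
grip_force: 0.0
```

Request:
{"method": "shift_gripper", "body": {
  "plan": [
    [[-0.04, 0, 0, 0, 0, 0], [-0.04, 0, 0, 0, 0, 0], [-0.04, 0, 0, 0, 0, 0], [-0.04, 0, 0, 0, 0, 0], [-0.02, 0, 0, 0, 0, 0], [0, 0, 0, 0, 0, 0], [0, 0, 0, 0, 0, 0]]
  ]
}}

```text
time_s: 17.55
ee_pos: [0.5091, -0.4237, 0.2688]
eef_rot: [-3.141, -0.001, 1.568]
force: [1.2, -0.1, 0.7]
grip_width: 0.0007
grip_force: 0.0
```

Request:
{"method": "shift_gripper", "body": {
  "plan": [
    [[0, 0, 0.03, 0, 0, 0], [0, 0, 0.03, 0, 0, 0], [0, 0, 0.025, 0, 0, 0], [0, 0, 0.015, 0, 0, 0], [0, 0, 0, 0, 0, 0], [0.01, 0, 0, 0, 0, 0], [0.01, 0, 0, 0, 0, 0], [0.01, 0, 0, 0, 0, 0], [0.01, 0, 0, 0, 0, 0]]
  ]
}}

```text
time_s: 18.45
ee_pos: [0.51, -0.3823, 0.1705]
eef_rot: [3.141, 0.001, 1.57]
force: [0.4, -1.3, 1.7]
grip_width: 0.0006
grip_force: 0.4
```

Request:
{"method": "shift_gripper", "body": {
  "plan": [
    [[0.01, 0, 0, 0, 0, 0], [0.01, 0, 0, 0, 0, 0], [0.01, 0, 0, 0, 0, 0], [0.01, 0, 0, 0, 0, 0], [0.01, 0, 0, 0, 0, 0]]
  ]
}}

```text
time_s: 18.95
ee_pos: [0.5098, -0.3326, 0.1696]
eef_rot: [3.142, -0.0, 1.57]
force: [0.7, -0.3, 0.1]
grip_width: 0.0001
grip_force: 0.2
```

Request:
{"method": "shift_gripper", "body": {
  "plan": [
    [[0.01, 0, 0, 0, 0, 0], [0.01, 0, 0, 0, 0, 0], [0.01, 0, 0, 0, 0, 0], [0.01, 0, 0, 0, 0, 0]]
  ]
}}

```text
time_s: 19.35
ee_pos: [0.5098, -0.2925, 0.1696]
eef_rot: [-3.142, -0.0, 1.57]
force: [0.1, 0.3, 0.3]
grip_width: 0.0005
grip_force: 0.0
```

Request:
{"method": "shift_gripper", "body": {
  "plan": [
    [[0, 0, 0, 0, 0, 0], [0, 0, 0, 0, 0, 0], [0, 0, 0, 0, 0, 0], [0, 0, 0, 0, 0, 0], [0, 0, 0, 0, 0, 0], [0, 0, 0, 0, 0, 0], [0, 0, 0, 0, 0, 0], [0, 0, 0, 0, 0, 0], [0, 0, 0, 0, 0, 0], [0, 0, 0, 0, 0, 0]]
  ]
}}

```text
time_s: 20.35
ee_pos: [0.5098, -0.2934, 0.1696]
eef_rot: [3.142, 0.0, 1.57]
force: [-1.2, 0.5, 0.7]
grip_width: 0.0004
grip_force: 0.0
```

```bash
python3 - <<'E'
from h import *
S=ctrl.camera('scene');a=cv2.resize(S['pixels'][150:400,240:520],None,fx=2,fy=2)
cv2.imwrite('pics/s7.png',a)
d=cv2.absdiff(S['pixels'],cv2.imread('pics/scene6.png')).max(2)
print('lid-top region changed px',(d[285:330,365:450]>40).sum())
E
```

```text
lid-top region changed px 2634
```

The lid is on its way down. I'll rise clear, wait and look with the last picture.

Request:
{"method": "shift_gripper", "body": {
  "plan": [
    [[0, 0, -0.02, 0, 0, 0], [0, 0, -0.03, 0, 0, 0], [0, 0, -0.03, 0, 0, 0], [0.04, 0, 0, 0, 0, 0], [0.04, 0, 0, 0, 0, 0], [0.04, 0, 0, 0, 0, 0], [0.04, 0, 0, 0, 0, 0], [0.04, 0, 0, 0, 0, 0], [0.04, 0, 0, 0, 0, 0], [0.04, 0, 0, 0, 0, 0]]
  ]
}}

```text
time_s: 21.4
ee_pos: [0.5098, -0.0118, 0.2498]
eef_rot: [3.141, 0.0, 1.57]
force: [0.5, -0.1, 0.2]
grip_width: 0.0005
grip_force: 0.0
```

Request:
{"method": "shift_gripper", "body": {
  "plan": [
    [[0.04, 0, 0, 0, 0, 0], [0.04, 0, 0, 0, 0, 0], [0.04, 0, 0, 0, 0, 0], [0.04, 0, 0, 0, 0, 0], [0, 0, 0, 0, 0, 0], [0, 0, 0, 0, 0, 0], [0, 0, 0, 0, 0, 0], [0, 0, 0, 0, 0, 0], [0, 0, 0, 0, 0, 0], [0, 0, 0, 0, 0, 0]]
  ]
}}

```text
time_s: 22.4
ee_pos: [0.5104, 0.1461, 0.2496]
eef_rot: [3.141, 0.0, 1.569]
force: [0.2, 0.2, 1.2]
grip_width: 0.0008
grip_force: 0.0
```

Request:
{"method": "shift_gripper", "body": {
  "plan": [
    [[0, 0, 0, 0, 0, 0], [0, 0, 0, 0, 0, 0], [0, 0, 0, 0, 0, 0], [0, 0, 0, 0, 0, 0], [0, 0, 0, 0, 0, 0], [0, 0, 0, 0, 0, 0], [0, 0, 0, 0, 0, 0], [0, 0, 0, 0, 0, 0], [0, 0, 0, 0, 0, 0], [0, 0, 0, 0, 0, 0]]
  ]
}}

```text
time_s: 23.4
ee_pos: [0.5103, 0.1466, 0.2496]
eef_rot: [3.142, -0.0, 1.57]
force: [0.5, -0.6, -0.5]
grip_width: 0.0004
grip_force: 0.0
```

```bash
python3 - <<'E'
from h import *
T=ctrl.camera('top');S=ctrl.camera('scene')
a=cv2.resize(T['pixels'][170:345,350:530],None,fx=2,fy=2,interpolation=2);b=cv2.resize(S['pixels'][200:375,260:475],None,fx=2,fy=2,interpolation=2)
cv2.imwrite('pics/t8.png',np.hstack([a,b]))
# predicted shut-lid corners
u=np.array([-.03,-1])/np.hypot(.03,1);w=np.array([1,-.03])/np.hypot(.03,1);c0=np.array([.511,-.259])
P=[[*(c0+x*u+y*w),.046] for x in(.066,-.0665) for y in(-.065,.065)]
print('scene px in view',((proj(S,P)-[260,200])*2+[360,0]).round(),'top',((proj(T,P)-[350,170])*2).round())
E
```

```text
scene px in view [[560. 320.]
 [689. 285.]
 [501. 233.]
 [619. 205.]] top [[251. 291.]
 [261. 181.]
 [137. 274.]
 [150. 163.]]
```

View pics/t8.png

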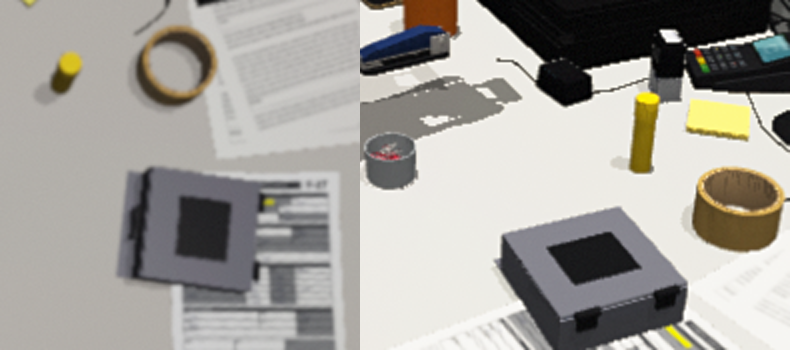

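The lid is shut. Its front corners appear at (500,236) and (619,208), against (501,233) and (619,205) predicted for a closed lid. The pot, glue stick, tape and stapler are where they were. I'll check that nothing is still moving, then hand in.

Request:
{"method": "shift_gripper", "body": {
  "plan": [
    [[0, 0, 0, 0, 0, 0], [0, 0, 0, 0, 0, 0], [0, 0, 0, 0, 0, 0], [0, 0, 0, 0, 0, 0], [0, 0, 0, 0, 0, 0], [0, 0, 0, 0, 0, 0], [0, 0, 0, 0, 0, 0], [0, 0, 0, 0, 0, 0]]
  ],
  "quiet": true
}}

```text
ok
```

```bash
python3 - <<'E'
from h import *
S=ctrl.camera('scene');b=cv2.resize(S['pixels'][200:375,260:475],None,fx=2,fy=2,interpolation=2)
d=cv2.absdiff(b,cv2.imread('pics/t8.png')[:,360:]).max(2);print((d[200:]>40).sum())
if (d[200:]>40).sum()<150: print(ctrl.hand_in())
E
```

```text
0
the job is handed in; nothing more can be done
None
```

I swept the eraser and both binder clips into the tidy, pushed its lid fully shut, and handed the job in at about 24 s; from the pictures, nothing else near the tidy moved.

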